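Lean the long rolling guide on the drying stand

TASK

Pick up the longer of the two wooden clay-rolling guides and lean it, broad face down, on the drying stand to dry: its foot on the base against the stop batten, its upper end resting against the upright back board, near the middle of the stand and square to the stop. Leave the short guide where it lies.

Things in the scene. Friction and masses are not known exactly. Their poses are not given: they have to be found in the camera images.
- long_guide_mid (a point): Centre of the long rolling guide: a plain pale wooden bar 280 mm long, 40 mm wide, 20 mm thick, about 0.15 kg, ends alike, loose, lying flat on the table (this point 10 mm above it). x runs along its length, y across its width, z through its thickness (up as it lies). The two guides may have swapped places.
- short_guide_mid (a point): Centre of the short rolling guide: the same bar but only 180 mm long, lying flat on the table; not to be moved. x along its length, z up.
- stop (a point): On the drying stand: where the inner face of the stop batten meets the top of the base, half-way along the batten. x is level, from the stop to the back board; y along the stop; z up. The base is 12 mm thick, so this point is 12 mm above the table. The stop is 25 mm high above the base, 18 mm thick, 170 mm long.
- stand: The fixed plywood drying stand, 290 mm deep, 170 mm wide, no side walls, back board at the end to the robot's left; origin under its middle, axes as the stop's. The upright face of its back board is 218 mm from the stop's inner face and 235 mm high above the base. Touching stop and board, broad face down, the long guide slopes 43 degrees from level.

How it is judged (in metres and radians):
At the end, for the whole second after the job is handed in: The long guide rests released, broad face down on the back board, foot on the base at most about 15 mm from the stop (slope 37 to 50 degrees), within 50 mm of the stand's middle and 10 degrees of square; the short guide is within 30 mm of where it lay (x of long_guide_mid in the frame of stop between 0.104 and 0.117 m and y of long_guide_mid in the frame of stop between -0.05 and 0.05 m and z of long_guide_mid in the frame of stop between 0.092 and 0.115 m and angle between the z axis of long_guide_mid and the z axis of stop, either way round between 0.65 and 0.88 rad and angle between the y axis of long_guide_mid and the y axis of stop, either way round below 0.175 rad and linear speed of long_guide below 0.02 m/s and distance of short_guide_mid from where it was at the start of the episode below 0.03 m); the robot touches nothing.
It fails at once if the short guide is moved by more than 30 mm (distance of short_guide_mid from where it was at the start of the episode above 0.03 m).
It also fails if it takes over 45 s, if anything falls off the work surface, if the arm or the gripper's body presses on something with over 40 N, if the wrist force passes 120 N, or if a joint passes its speed limit or range.

ROBOT

A 6-joint arm with a two-finger parallel gripper is mounted at the origin on the work surface. World frame = base frame: x ahead of the robot, y to its left, z up, the work surface at z = 0. Lengths are in mm, angles in rad, forces in N, time in s.
With the tool pointing down it reaches from about 350 to 875 mm from the base axis. Payload 4.2 kg.
Tool frame: the origin (TCP) lies on the mounting face of the last link; the fingertips stand 173 mm ahead of it and the grasp point (between the pads) lies 155 mm ahead of it; z points along the fingers, y is the line along which they close (so a half turn about z gives the same grasp; the last joint's range is limited). The gripper opens to 85 mm and grips with 20 to 120 N. Pads are 22 mm wide; open, the fingers measure 114 mm over their backs; the gripper's body (76 mm by 85 mm) begins 54 mm behind the grasp point. The pads swing forward as they close: fully open they stand 13 mm farther back than shut.
Start: joints at [1.49, 0.385, 0.008, 0, -1.194, -0.259], TCP at [208.279, 589.254, 404.712] pointing down, gripper open.
Joint ranges: [-3.14, 3.14], [-1.21, 2.06], [-1.07, 1.41], [-3.16, 2.05], [-2.99, -0.16], [-3.1, 3.1]. Speed limits (rad/s): [2.79, 2.79, 3.14, 3.14, 3.14, 3.14].

INTERFACE

Orientations are given as a unit quaternion [x, y, z, w].
In Python, from bench import arm gives the robot as it stands.
- The arm moves only by the tool carry_out, never from a script. Its argument "rows" is a list of rows, each a list of 7 numbers: the shift along the tool's x, y, z as a fraction of full scale, then the turn, a rotation vector about the tool's x, y, z as a fraction of full scale, then the opening, from -1 (shut) to 1 (fully open). A call has 1 to 12 rows; each row is the pose to reach, as a shift and turn from the pose commanded when the call began, along the tool's axes at that moment, turning the shorter way round; what a row does not reach only later rows make up. Full scale, the value 1, is 20 cm for a shift and pi rad for a turn. A row lasts 1/8 s, in which the tool goes at most 62.5 mm and 10.7 degrees, less where a joint would pass 70% of its speed; a pose out of reach is approached as far as the arm can. A call with a number of a shift or a turn outside -1 to 1 is refused whole. A call with a gripper value outside its range is refused whole. The fingers move at their own pace and stop on an object; the grip force is fixed at half the most. Time passes only in rows, so rows that repeat a pose let the fingers close. It gives the time, the measured TCP pose, the force, the opening and the grip force at its end, in the units of the state.
- arm.read_state(): the state, without advancing time (a new reading comes with each control period).
- arm.get_image(name): name is "scene" or "top" or "wrist"; returns (picture, depth): 420x560x3 uint8, red, green, blue; 420x560 float32, mm along the optical axis (not along the pixel's ray), 0 where there is no reading.
- arm.calibration(name): a dict with "mtx" (3x3 intrinsics, pixels), "cam_to_world" (4x4, takes a point from camera to world coordinates). Camera axes: x right, y up, looking along -z (the intrinsics and any distortion apply to the point x, -y, -z); pixel columns grow to the right and rows downward; lengths in mm; the calibration is good to about 2 mm. A picture is of the moment at which its call begins: read the wrist's pose just before it. calibration takes no time and is no camera call; for the wrist camera it gives the pose at the moment of the call.
- arm.job_done(): hands the job in; it is judged then, once.
The state is a dict: "clock": time; "joints": joint angles; "joint_vel": joint speeds; "joint_efforts": joint torques, N m; "position": TCP position; "ee_rot": TCP orientation; "contact_force": force on the tool from outside, world axes, zero at the start; "wrist_torque": the same for the moment, N m; "gripper_width": finger opening in mm; "grasp_force": force on a finger pad.
Only numpy, scipy, OpenCV 4.12 (cv2) and the standard library are available. Lean on these libraries where they do the work, as an engineer would, in place of code of your own. Each camera call takes 0.05 s, during which the arm holds its last target. There are 200 camera calls.

## Working session

There is one attempt and no reset: what is moved stays moved. The work goes in short steps, Python scripts to look and compute and a tool call to move; the robot and the scene stay as the last step left them, time stands still between calls to the robot, and variables do not carry over. Pictures are saved under pics/ and viewed, at most 10 in all, crops included, and the job is handed in when it is done.

Besides the shell and the picture viewer there is one more tool, called after ">>>" by a JSON object that holds its "fn" and its "kwargs", one argument or row to a line. carry_out: Moves the arm, as the interface text tells. Its arguments: {"type":"object","properties":{"rows":{"type":"array"}},"required":["rows"]}

```bash
mkdir -p pics; ls; cat > h.py <<'E'
import numpy as np, cv2
from bench import arm
from scipy.spatial.transform import Rotation as R
def snap(n,f):
    im,d=arm.get_image(n); cv2.imwrite('pics/'+f+'.png',im[:,:,::-1]); np.save('pics/'+f+'.npy',d); return im,d
def cloud(d,c):
    K=c['mtx'];T=np.array(c['cam_to_world']);v,u=np.indices(d.shape)
    p=np.stack([(u-K[0][2])/K[0][0]*d,-(v-K[1][2])/K[1][1]*d,-d],-1)
    return p@T[:3,:3].T+T[:3,3]
E
python3 - <<'E'
from h import *
im,d=snap('top','top'); c=arm.calibration('top'); im2,_=snap('scene','scene')
print(c, arm.read_state())
P=cloud(d,c); np.save('pics/topP.npy',P)
cv2.imwrite('pics/both.png',cv2.resize(np.hstack([im,im2])[:,:,::-1],(800,300)))
E
```

```text
pics
{'mtx': array([[542.11737559,   0.        , 277.98579714],
       [  0.        , 542.11737559, 214.3036632 ],
       [  0.        ,   0.        ,   1.        ]]), 'cam_to_world': array([[-2.14464961e-02,  9.86737725e-01, -1.60899687e-01,
         4.33055633e+02],
       [-9.99762949e-01, -2.17711024e-02, -2.54542353e-04,
        -3.81111776e+01],
       [-3.75413009e-03,  1.60856086e-01,  9.86970732e-01,
         1.02340426e+03],
       [ 0.00000000e+00,  0.00000000e+00,  0.00000000e+00,
         1.00000000e+00]])} {'clock': 0.1, 'joints': array([ 1.48957793e+00,  3.85478557e-01,  6.75037851e-03, -4.04654941e-04,
       -1.19394440e+00, -2.58608852e-01]), 'joint_vel': array([-0.00043375, -0.00088698,  0.00284887,  0.00286457, -0.00071335,
       -0.0006742 ]), 'joint_efforts': array([-1.14885061e-04, -3.93316591e+01,  1.88930798e+01,  4.19794276e+00,
       -2.57381485e-03,  3.06086164e-06]), 'position': array([208.23316091, 589.10431325, 403.73105206]), 'ee_rot': array([ 9.85586302e-01, -1.69170698e-01, -1.04222408e-04,  9.51095060e-04]), 'contact_force': array([-0.04240277, -0.33954072, -0.07934957]), 'wrist_torque': array([ 0.01308486,  0.02684719, -0.01091368]), 'grasp_force': 0.0, 'gripper_width': 85.11967781165828}
```

View pics/top.png

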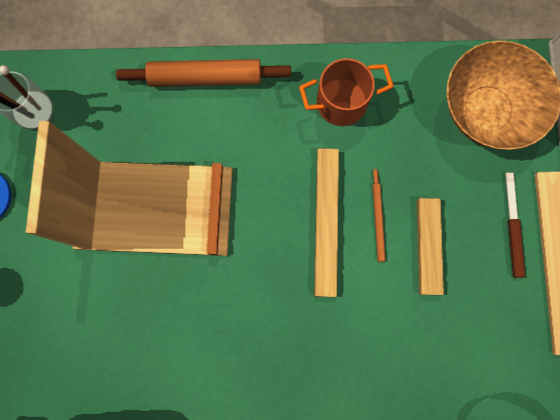

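View pics/scene.png

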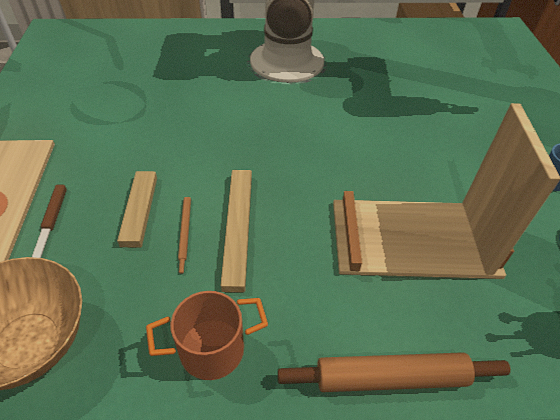

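The top view shows the long guide at about (327,223), running from row 150 to row 296. The short guide is at (431,246), the stop batten is at columns 209–222 (rows 164–254), and the back board is on the left at column ~97. The scene view confirms this layout. A red tool lies between the guides at about (379,215).

```bash
cat >> h.py <<'E'
def ray(px,c,z):
    K=c['mtx'];T=np.array(c['cam_to_world']);px=np.asarray(px,float).reshape(-1,2)
    r=np.stack([(px[:,0]-K[0][2])/K[0][0],-(px[:,1]-K[1][2])/K[1][1],-np.ones(len(px))],-1)@T[:3,:3].T
    return T[:3,3]+r*((z-T[2,3])/r[:,2])[:,None]
E
python3 - <<'E'
from h import *
im=cv2.imread('pics/top.png'); P=np.load('pics/topP.npy'); c=arm.calibration('top')
hsv=cv2.cvtColor(im,cv2.COLOR_BGR2HSV)
m=cv2.inRange(hsv,(8,50,110),(30,200,255))
for x0,x1,y0,y1 in [(300,355,135,310),(405,455,185,310)]:
    k=np.zeros_like(m);k[y0:y1,x0:x1]=m[y0:y1,x0:x1]
    ct=max(cv2.findContours(k,0,2)[0],key=cv2.contourArea)
    z=np.median(P[k>0][:,2]); b=cv2.boxPoints(cv2.minAreaRect(ct)); W=ray(b,c,20)
    print('z',z,'px',b.round().tolist(),W.round(1).tolist(),'mid',W.mean(0).round(1),'sides',[round(np.linalg.norm(W[i]-W[i-1]),1) for i in range(4)])
# stop: red mask
k=cv2.inRange(hsv,(0,110,60),(12,255,255));
k2=np.zeros_like(k);k2[155:262,200:228]=k[155:262,200:228]
ct=max(cv2.findContours(k2,0,2)[0],key=cv2.contourArea);b=cv2.boxPoints(cv2.minAreaRect(ct));W=ray(b,c,37)
print('stop z',np.percentile(P[k2>0][:,2],[10,50,90]),b.round().tolist(),W.round(1).tolist(),W.mean(0))
# base & board from the cloud
for u in range(20,240,8): print(u,P[205,u].round(0),end=' ')
E
```

```text
z 20.76850406655035 px [[314.0, 296.0], [317.0, 148.0], [339.0, 148.0], [336.0, 296.0]] [[443.9, -100.4, 20.0], [723.7, -114.8, 20.0], [721.9, -157.2, 20.0], [442.3, -140.9, 20.0]] mid [ 583.  -128.3   20. ] sides [np.float64(40.6), np.float64(280.2), np.float64(42.4), np.float64(280.1)]
z 20.715376904292498 px [[417.0, 198.0], [441.0, 197.0], [443.0, 294.0], [419.0, 295.0]] [[621.9, -300.0, 20.0], [622.0, -345.4, 20.0], [442.3, -337.0, 20.0], [442.2, -292.9, 20.0]] mid [ 532.1 -318.8   20. ] sides [np.float64(179.8), np.float64(45.4), np.float64(179.9), np.float64(44.1)]
stop z [30.95415133 37.4607494  40.03073975] [[207.0, 253.0], [212.0, 164.0], [222.0, 164.0], [217.0, 254.0]] [[524.4, 93.6, 37.0], [692.9, 83.2, 37.0], [691.3, 64.5, 37.0], [522.9, 75.4, 37.0]] [607.86769891  79.188078    37.        ]
20 [629. 456.   2.] 28 [628. 442.   1.] 36 [581. 313. 249.] 44 [584. 310. 230.] 52 [589. 310. 202.] 60 [595. 310. 172.] 68 [600. 309. 142.] 76 [607. 309. 106.] 84 [612. 308.  73.] 92 [620. 308.  30.] 100 [623. 298.  15.] 108 [622. 283.  16.] 116 [622. 268.  14.] 124 [622. 253.  14.] 132 [622. 239.  11.] 140 [621. 223.  14.] 148 [621. 207.  16.] 156 [621. 193.  12.] 164 [621. 178.  12.] 172 [620. 162.  15.] 180 [620. 148.  12.] 188 [619. 132.  15.] 196 [619. 117.  14.] 204 [619. 102.  12.] 212 [614.  84.  37.] 220 [619.  72.  10.] 228 [618.  57.  11.] 236 [620.  42.  -1.]
```

>>> {"fn": "carry_out", "kwargs": {
  "rows": [
    [1, 1, -0.3, 0, 0, 0, 1],
    [1, 1, -0.3, 0, 0, 0, 1],
    [1, 1, -0.3, 0, 0, 0, 1],
    [1, 1, -0.3, 0, 0, 0, 1],
    [1, 1, -0.3, 0, 0, 0, 1],
    [1, 1, -0.3, 0, 0, 0, 1]
  ]
}}

```text
clock: 0.85
position: [330.8, 331.8, 465.5]
ee_rot: [0.985, -0.171, 0.0, -0.001]
contact_force: [0.3, 0.2, -0.4]
gripper_width: 85.6
grasp_force: 0.0
```

>>> {"fn": "carry_out", "kwargs": {
  "rows": [
    [1, 1, 0, 0, 0, 0, 1],
    [1, 1, 0, 0, 0, 0, 1],
    [1, 1, 0, 0, 0, 0, 1],
    [1, 1, 0, 0, 0, 0, 1],
    [1, 1, 0, 0, 0, 0, 1],
    [1, 1, 0, 0, 0, 0, 1]
  ]
}}

```text
clock: 1.6
position: [452.9, 77.9, 463.8]
ee_rot: [0.985, -0.171, -0.001, 0.0]
contact_force: [-0.6, -0.2, 0.1]
gripper_width: 85.7
grasp_force: 0.0
```

>>> {"fn": "carry_out", "kwargs": {
  "rows": [
    [0.96, 0.75, 0.3, 0, 0, -0.09, 1],
    [0.96, 0.75, 0.3, 0, 0, -0.09, 1],
    [0.96, 0.75, 0.3, 0, 0, -0.09, 1],
    [0.96, 0.75, 0.3, 0, 0, -0.09, 1],
    [0.96, 0.75, 0.3, 0, 0, -0.09, 1],
    [0.96, 0.75, 0.3, 0, 0, -0.09, 1],
    [0.96, 0.75, 0.3, 0, 0, -0.09, 1]
  ]
}}

```text
clock: 2.48
position: [582.9, -125.0, 405.3]
ee_rot: [1.0, -0.027, 0.0, -0.0]
contact_force: [-0.5, -0.1, 0.8]
gripper_width: 85.2
grasp_force: 0.0
```

```bash
python3 - <<'E'
from h import *
s=arm.read_state();c=arm.calibration('wrist');im,d=snap('wrist','w1')
print(s['position'],R.from_quat(s['ee_rot']).as_matrix().round(3).tolist(),s['joints'].round(2))
P=cloud(d,c); hsv=cv2.cvtColor(im,cv2.COLOR_RGB2HSV)
m=cv2.inRange(hsv,(8,40,110),(30,220,255)); m[(abs(P[:,:,2]-20)>8)]=0
for ct in cv2.findContours(m,0,2)[0]:
    if cv2.contourArea(ct)<1500: continue
    b=cv2.boxPoints(cv2.minAreaRect(ct));W=ray(b,c,20)
    print(b.round().tolist(),W.round(1).tolist(),W.mean(0).round(1),[round(float(np.linalg.norm(W[i]-W[i-1])),1) for i in range(4)])
E
```

```text
[ 582.88925746 -124.98044658  405.31281392] [[0.998, -0.055, 0.001], [-0.055, -0.998, 0.0], [0.001, -0.0, -1.0]] [ 0.06  0.34 -0.07 -0.   -1.17  1.46]
[[431.0, 286.0], [454.0, 123.0], [495.0, 129.0], [472.0, 292.0]] [[446.2, -288.2, 20.0], [628.9, -300.4, 20.0], [620.7, -342.7, 20.0], [436.0, -336.6, 20.0]] [ 532.9 -317.    20. ] [49.4, 183.0, 43.1, 184.9]
[[268.0, 32.0], [309.0, 32.0], [309.0, 294.0], [268.0, 294.0]] [[723.0, -117.5, 20.0], [720.9, -156.3, 20.0], [443.1, -146.8, 20.0], [445.7, -99.0, 20.0]] [ 583.2 -129.9   20. ] [277.9, 38.9, 278.0, 47.9]
```

View pics/w1.png

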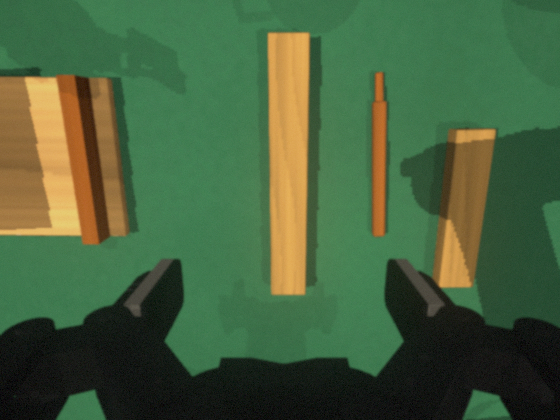

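The wrist view shows the long guide at columns 268–309, centred at world (583, −129), which agrees with the top view. The stick and the short guide are clear of the fingers.

>>> {"fn": "carry_out", "kwargs": {
  "rows": [
    [0, 0.02, 0.9, 0, 0, 0, 1],
    [0, 0.02, 0.9, 0, 0, 0, 1],
    [0, 0.02, 0.9, 0, 0, 0, 1],
    [0, 0.02, 0.9, 0, 0, 0, 1],
    [0, 0.02, 0.9, 0, 0, 0, 1]
  ]
}}

```text
clock: 3.15
position: [584.1, -129.9, 227.5]
ee_rot: [1.0, -0.027, 0.002, 0.0]
contact_force: [0.1, 0.8, 1.4]
gripper_width: 85.4
grasp_force: 0.0
```

>>> {"fn": "carry_out", "kwargs": {
  "rows": [
    [0, 0, 0.13, 0, 0, 0, 1],
    [0, 0, 0.25, 0, 0, 0, 1],
    [0, 0, 0.25, 0, 0, 0, 1],
    [0, 0, 0.25, 0, 0, 0, 0],
    [0, 0, 0.25, 0, 0, 0, -1],
    [0, 0, 0.25, 0, 0, 0, -1],
    [0, 0, 0.25, 0, 0, 0, -1],
    [0, 0, 0.25, 0, 0, 0, -1],
    [0, 0, 0.25, 0, 0, 0, -1],
    [0, 0, 0.25, 0, 0, 0, -1]
  ]
}}

```text
clock: 4.4
position: [583.6, -130.6, 176.5]
ee_rot: [1.0, -0.028, 0.002, 0.0]
contact_force: [-0.8, 2.0, 5.3]
gripper_width: 38.5
grasp_force: 63.1
```

>>> {"fn": "carry_out", "kwargs": {
  "rows": [
    [0, 0, -0.2, 0, 0, 0, -1],
    [0, 0, -1, 0, 0, 0, -1],
    [0, 0, -1, 0, 0, 0, -1],
    [0, 0, -1, 0, 0, 0, -1],
    [0, 0, -1, 0, 0, 0, -1]
  ]
}}

```text
clock: 5.03
position: [583.0, -130.7, 378.3]
ee_rot: [1.0, -0.028, 0.004, -0.0]
contact_force: [-0.3, -0.2, -2.0]
gripper_width: 38.4
grasp_force: 62.2
```

>>> {"fn": "carry_out", "kwargs": {
  "rows": [
    [0.06, -0.95, -0.2, 0, 0, 0.502, -1],
    [0.06, -0.95, -0.2, 0, 0, 0.502, -1],
    [0.06, -0.95, -0.2, 0, 0, 0.502, -1],
    [0.06, -0.95, -0.2, 0, 0, 0.502, -1],
    [0.06, -0.95, -0.2, 0, 0, 0.502, -1],
    [0.06, -0.95, -0.2, 0, 0, 0.502, -1],
    [0.06, -0.95, -0.2, 0, 0, 0.502, -1],
    [0.06, -0.95, -0.2, 0, 0, 0.502, -1],
    [0.06, -0.95, -0.2, 0, 0, 0.502, -1],
    [0.06, -0.95, -0.2, 0, 0, 0.502, -1],
    [0.06, -0.95, -0.2, 0, 0, 0.502, -1]
  ]
}}

```text
clock: 6.4
position: [605.6, 58.4, 413.4]
ee_rot: [-0.685, 0.729, 0.001, -0.001]
contact_force: [0.8, 0.1, -0.3]
gripper_width: 38.4
grasp_force: 62.1
```

```bash
python3 - <<'E'
from h import *
s=arm.read_state();print(s['position'],R.from_quat(s['ee_rot']).as_matrix().round(3).tolist(),s['joints'].round(2),s['contact_force'],s['gripper_width'])
E
```

```text
[605.58824758  58.38838011 413.42253624] [[-0.062, -0.998, -0.002], [-0.998, 0.062, -0.0], [0.001, 0.002, -1.0]] [ 0.36  0.35 -0.02 -0.   -1.2  -0.42] [ 0.76556321  0.05763857 -0.27134314] 38.38923691921936
```

>>> {"fn": "carry_out", "kwargs": {
  "rows": [
    [0, 0, 0.3, 0, -0.25, 0, -1],
    [0, 0, 0.3, 0, -0.25, 0, -1],
    [0, 0, 0.3, 0, -0.25, 0, -1],
    [0, 0, 0.3, 0, -0.25, 0, -1],
    [0, 0, 0.3, 0, -0.25, 0, -1],
    [0, 0, 0.3, 0, -0.25, 0, -1],
    [0, 0, 0.3, 0, -0.25, 0, -1],
    [0, 0, 0.3, 0, -0.25, 0, -1]
  ]
}}

```text
clock: 7.4
position: [605.5, 59.1, 354.6]
ee_rot: [-0.633, 0.673, 0.262, 0.278]
contact_force: [0.1, 0.9, -1.2]
gripper_width: 38.4
grasp_force: 62.2
```

```bash
python3 - <<'E'
from h import *
s=arm.read_state();M=R.from_quat(s['ee_rot']).as_matrix();p=s['position'];print(p,M.round(3).tolist(),s['joints'].round(2),s['contact_force'],s['gripper_width'])
X=np.array([.0617,.998,0]);S=np.array([608,89,12])
B=np.stack([X,[-.998,.0617,0],[0,0,1]])
print('mid in stop',B@(p+166.5*M[:,2]-S)); T=S+B.T@np.array([-8.8,0,226.7])
for o in ([-20,0,45],[0,0,18],[0,0,0]): print(o,'tool shift/200',(M.T@(T+B.T@np.array(o)-p)/200).round(3))
snap('scene','s2'); snap('wrist','w2')
E
```

```text
[605.47645366  59.05304872 354.64733764] [[-0.044, -0.998, 0.044], [-0.707, 0.062, 0.705], [-0.706, 0.0, -0.708]] [ 0.13  0.41  0.11 -0.83 -1.22  0.08] [ 0.14830395  0.88704268 -1.19074581] 38.40265672634268
mid in stop [ 87.53353068   0.66805513 224.76836991]
[-20, 0, 45] tool shift/200 [ 0.246 -0.003  0.256]
[0, 0, 18] tool shift/200 [ 0.271 -0.003  0.422]
[0, 0, 0] tool shift/200 [ 0.334 -0.003  0.485]
```

View pics/s2.png

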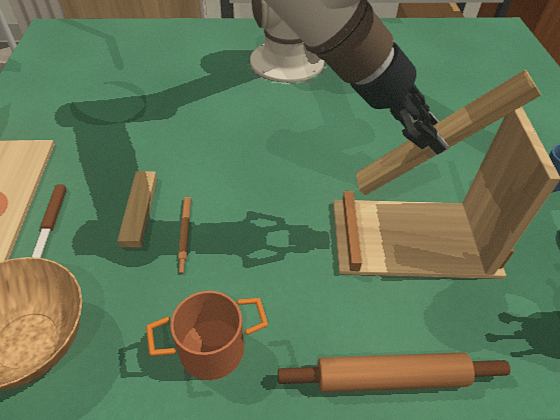

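View pics/w2.png

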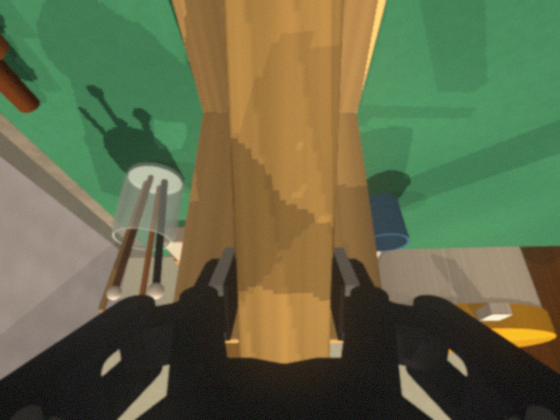

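The scene view shows the guide held tilted over the stand, its foot near (365,185) above the stop and its top end near (535,85) short of the board. The wrist view shows it centred (columns 230–340) on the board (205–378). Next I descend in steps.

>>> {"fn": "carry_out", "kwargs": {
  "rows": [
    [0.12, 0, 0.13, 0, 0, 0, -1],
    [0.246, 0, 0.256, 0, 0, 0, -1],
    [0.246, 0, 0.256, 0, 0, 0, -1],
    [0.26, 0, 0.34, 0, 0, 0, -1],
    [0.271, 0, 0.422, 0, 0, 0, -1],
    [0.271, 0, 0.422, 0, 0, 0, -1]
  ]
}}

```text
clock: 8.25
position: [606.8, 80.8, 255.8]
ee_rot: [-0.633, 0.673, 0.263, 0.278]
contact_force: [0.3, 0.2, -2.3]
gripper_width: 38.4
grasp_force: 62.2
```

```bash
python3 - <<'E'
from h import *
s=arm.read_state();M=R.from_quat(s['ee_rot']).as_matrix();p=s['position'];print(p,s['contact_force'])
B=np.stack([[.0617,.998,0],[-.998,.0617,0],[0,0,1]]);S=np.array([608,89,12])
print('mid in stop',B@(p+166.5*M[:,2]-S)); T=S+B.T@np.array([-8.8,0,226.7])
print((M.T@(T-p)/200).round(3))
snap('scene','s3');im,d=snap('top','t3')
P=cloud(d,arm.calibration('top'));np.save('pics/t3P.npy',P)
a=cv2.imread('pics/s3.png')[130:300,310:560];b=cv2.imread('pics/t3.png')[100:270,10:260]
cv2.imwrite('pics/c3.png',cv2.resize(np.hstack([a,b]),(800,272)))
E
```

```text
[606.76531498  80.82807674 255.84784181] [ 0.34696622  0.2064337  -2.25170363]
mid in stop [109.48454277   0.9125133  126.10886305]
[ 0.063 -0.004  0.059]
```

View pics/c3.png

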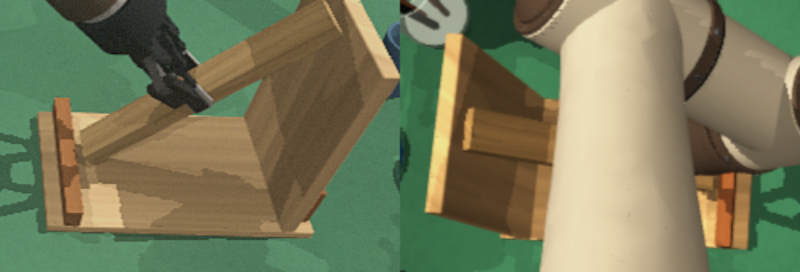

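The foot hangs just inside the stop, the top end is just short of the board, and there is no contact force. Next I go down the last 15 mm.

>>> {"fn": "carry_out", "kwargs": {
  "rows": [
    [0.03, 0, 0.03, 0, 0, 0, -1],
    [0.055, 0, 0.055, 0, 0, 0, -1],
    [0.06, 0, 0.06, 0, 0, 0, -1],
    [0.06, 0, 0.06, 0, 0, 0, -1]
  ]
}}

```text
clock: 8.85
position: [607.1, 79.6, 239.5]
ee_rot: [-0.632, 0.674, 0.262, 0.279]
contact_force: [0.9, -0.4, -0.5]
gripper_width: 38.7
grasp_force: 62.2
```

>>> {"fn": "carry_out", "kwargs": {
  "rows": [
    [0.005, 0, 0.005, 0, 0, 0, -1],
    [0.005, 0, 0.005, 0, 0, 0, -0.2],
    [0.005, 0, 0.005, 0, 0, 0, 0.1],
    [0.005, 0, 0.005, 0, 0, 0, 0.5],
    [0.005, 0, 0.005, 0, 0, 0, 1],
    [0.005, 0, 0.005, 0, 0, 0, 1],
    [0.005, 0, 0.005, 0, 0, 0, 1],
    [0.005, 0, 0.005, 0, 0, 0, 1]
  ]
}}

```text
clock: 9.85
position: [607.1, 79.7, 238.3]
ee_rot: [-0.632, 0.674, 0.262, 0.279]
contact_force: [-0.1, 0.3, -0.3]
gripper_width: 85.5
grasp_force: 0.0
```

```bash
python3 - <<'E'
from h import *
snap('scene','s4');snap('wrist','w4')
a=cv2.imread('pics/s4.png')[130:300,310:560];b=cv2.imread('pics/w4.png')
cv2.imwrite('pics/c4.png',np.hstack([cv2.resize(a,(400,272)),cv2.resize(b,(363,272))]))
E
```

```text
(no output)
```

View pics/c4.png

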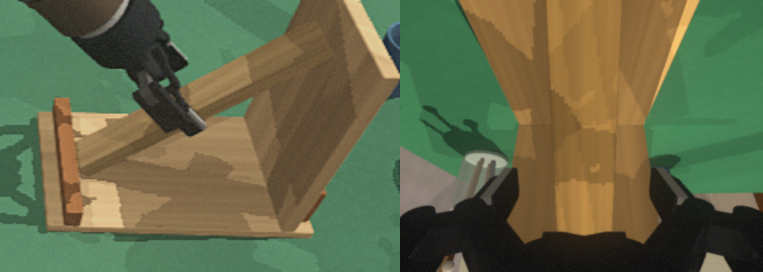

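The guide is released and leans on the board with its foot at the stop, and the fingers are clear on both sides. I back the gripper out along the tool axis, then retreat upward.

>>> {"fn": "carry_out", "kwargs": {
  "rows": [
    [0, 0, -0.15, 0, 0, 0, 1],
    [0, 0, -0.4, 0, 0, 0, 1],
    [0, 0, -0.65, 0, 0, 0, 1],
    [0, 0, -0.9, 0, 0, 0, 1],
    [0, 0, -0.9, 0, 0, 0, 1],
    [0, 0, -0.9, 0, 0, 0, 1]
  ]
}}

```text
clock: 10.7
position: [598.7, -47.2, 365.1]
ee_rot: [-0.632, 0.674, 0.262, 0.279]
contact_force: [-0.8, 0.4, -0.4]
gripper_width: 85.3
grasp_force: 0.0
```

```bash
python3 - <<'E'
from h import *
s=arm.read_state();print(s['position'],s['contact_force'])
im,d=snap('wrist','w5');c=arm.calibration('wrist');snap('scene','s5')
P=cloud(d,c).reshape(-1,3);ok=d.ravel()>0
B=np.stack([[.0617,.998,0],[-.998,.0617,0],[0,0,1]]);Q=(P-np.array([608,89,12]))@B.T
# bar upper face: points in the stand volume, away from the base and board
k=ok&(abs(Q[:,1])<40)&(Q[:,0]>15)&(Q[:,0]<190)&(Q[:,2]>30)&(Q[:,2]<210);q=Q[k]
q=q[abs(q[:,2]-np.poly1d(np.polyfit(q[:,0],q[:,2],1))(q[:,0]))<8]
m,b=np.polyfit(q[:,0],q[:,2],1);print(len(q),'slope',np.degrees(np.arctan(m)),'z at x=102 (expect 110)',m*102+b)
ys=[(x,*np.percentile(q[abs(q[:,0]-x)<10][:,1],[2,98]).round(1)) for x in (40,70,100,130,160)];print(ys)
a=cv2.imread('pics/s5.png');b=cv2.imread('pics/w5.png')
cv2.imwrite('pics/c5.png',np.hstack([cv2.resize(a,(400,300)),cv2.resize(b,(400,300))]))
E
```

```text
[598.69070126 -47.15205802 365.06742066] [-0.7514633   0.37673107 -0.39994709]
10641 slope 43.52877322029287 z at x=102 (expect 110) 108.0916480208266
[(40, np.float64(-17.6), np.float64(20.7)), (70, np.float64(-17.6), np.float64(21.1)), (100, np.float64(-17.7), np.float64(21.0)), (130, np.float64(-17.6), np.float64(20.7)), (160, np.float64(-17.4), np.float64(21.2))]
```

View pics/c5.png

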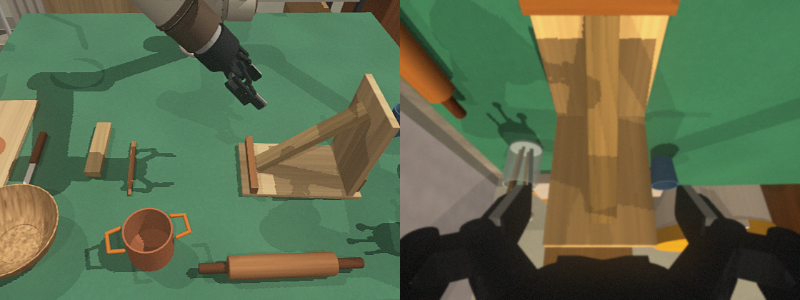

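The guide leans at 43.5°, centred and square, with its foot at the stop. The gripper is clear and the short guide has not moved.

```bash
python3 -c "
from bench import arm
print(arm.job_done())"
```

```text
the job is handed in; nothing more can be done
None
```

The long guide is leaning on the drying stand at about 43.5°, centred and square with its foot at the stop. The short guide was not touched, and I handed the job in at about 11 s; no verdict came back.

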